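# Set a maple strip to its saw line on the saw board and hold it down

## Task

Get the maple strip ready for sawing: swing the brass stop at the end of the saw board all the way round, so that it points away from the channel, and only then slide the strip out past the end of the saw board until the pencil line on it is flush with the end face. More than half of the strip then hangs free, so keep hold of its tail, never let it tip, and finish while still holding it there, level and pressed firmly down on the saw board. Leave the other tools where they lie.

Things in the scene. Friction and masses are not known exactly. Their poses are not given: they have to be found in the camera images.
- saw_board: wooden saw board fixed to the bench, base 110 wide, 275 long, 12 thick. Origin at bench level under the middle of its end face (the face the strip is slid past); its -y axis points outward along the slide, +y to the rear. The strip's underside rides 40 mm above the bench, at first in a channel 46 wide, 75 long from the end face, between guide ledges whose tops are at 46 mm
- beam_mid (a point): top of the narrow beam that carries the strip behind the channel, 40 mm above the bench; the beam is only 26 wide and runs from 75 to 270 mm behind the end face, so fingers can pass down on both sides of the 42 mm strip there. This point lies on the centre line, 170 mm behind the end face
- stop (a joint): swing angle of the brass stop about its upright pivot, rad: 0 = lying across the channel in front of the strip, grows as the knob end swings outward (saw_board -y) and on round, pi = all the way back (end of travel), pointing away from the channel along saw_board +x. Light friction (about 0.04 N m) keeps it where it is left
- stop_knob (a point): point in the black round knob (14 mm diameter, 30 high) that stands upright on the free end of the stop, 16 mm above the top of the brass bar and 14 mm below the knob's top; about 72.5 mm above the bench, 72 mm from the pivot. The bar is 14 wide and 10 thick, its top 56.5 mm above the bench
- stop_pivot (a point): pivot of the stop on the far ledge, at the height of the bar's underside (46.5 mm above the bench); fixed to the saw board at its x = +36, y = +10 mm
- strip_line (a point): the pencil line squared round the pale maple strip (42 wide, 290 long, 14 thick, about 0.1 kg, loose): point on the line in the middle of the strip's width and thickness. The strip lies in the channel along saw_board y; the line is 165 mm from its front (outward) end and 125 mm from its tail end. It is where it should be when its y in the saw_board frame is 0
- strip_tail (a point): point on the strip 20 mm from its tail (rear) end, in the middle of width and thickness, 105 mm behind the line; a place to grip across the 42 mm width, clear of the guides over the whole slide
- back_saw: bystander: small back saw lying flat on the near side, 270 long, 42 wide, 18 high, dark handle, brass back; origin at bench level near the front of its handle
- green_pencil: bystander: green pencil, 148 long, 7 thick, lying on the near side
- thumb_plane: bystander: small bronze plane, 38x110x44, far side
- spool_clamp: bystander: standing spool clamp with wooden discs and a wing nut, 34 diameter, 86 high, far side

How it is judged:
By the outcome, as a careful person would: the job done as asked, in the order asked, and still so for the second after the job is handed in, while the arm keeps its last pose, push and grip.
It also fails if it takes over 51 s, if anything falls off the work surface, if the arm or the gripper's body presses on something with over 40 N, if the wrist force passes 120 N, or if a joint passes its speed limit or range.

## Robot

A 6-joint arm with a two-finger parallel gripper is mounted at the origin on a cart in front of the work surface, level with it; the furniture and walls round the work are solid. World frame = base frame: x ahead of the robot, y to its left, z up, the work surface at z = 0. Lengths are in m, angles in rad, forces in N, time in s.
With the tool pointing down it reaches from about 0.25 to 0.725 m from the base axis. Payload 4 kg.
Tool frame: the origin (TCP) lies midway between the tips of the shut fingers; the grasp point (between the pads) lies 19 mm behind it; z points along the fingers, y is the line along which they close (so a half turn about z gives the same grasp; the last joint's range is limited). The gripper opens to 85 mm and grips with 20 to 120 N. Pads are 22 mm wide; open, the fingers measure 114 mm over their backs; the gripper's body (76 mm by 85 mm) begins 54 mm behind the grasp point. The pads swing forward as they close: fully open they stand 13 mm farther back than shut.
Start: joints at [-1.142, 0.241, 0.005, 1.335, 0, 1.571], TCP at [0.208, -0.455, 0.231] pointing down, gripper open.
Joint ranges: [-2.72, 2.72], [-1.05, 1.87], [-1.09, 1.28], [-1.99, 2.15], [-1.42, 1.44], [-3.14, 3.14]. Speed limits (rad/s): [2.79, 2.79, 3.14, 3.14, 3.14, 3.14].

## Interface

Orientations are given as a unit quaternion [x, y, z, w].
In Python, from workcell import bot gives the robot as it stands. The module is installed in compiled form; this text tells all that it offers.
- The arm moves only by the tool jog_arm, never from a script. Its argument "deltas" is a list of rows, each an object with "fingers": the opening, from 0 (shut) to 1 (fully open); "delta_pos": the shift along the tool's x, y, z normalised to -1 to 1, where 1 is 300 mm, a list of three; "yaw": the turn about the tool's z normalised to -1 to 1, where 1 is pi/4 rad. A call has 1 to 12 rows; each row is the pose to reach, as a shift and turn from the pose commanded when the call began, along the tool's axes at that moment; what a row does not reach only later rows make up. A row lasts 1/10 s, in which the tool goes at most 50 mm and 8.59 degrees, less where a joint would pass 70% of its speed; a pose out of reach is approached as far as the arm can. A call with a number of a shift or a turn outside -1 to 1 is refused whole. A call with a gripper value outside its range is refused whole. The fingers move at their own pace and stop on an object; the grip force is fixed at half the most. Time passes only in rows, so rows that repeat a pose let the fingers close. It gives the time, the measured TCP pose, the force, the opening and the grip force at its end, in the units of the state.
- bot.get_obs(): the state, without advancing time (a new reading comes with each control period).
- bot.camera(name): name is "scene" or "side" or "wrist"; returns a dict with "image" (420x560x3 uint8, red, green, blue), "range_z" (420x560 float32, m along the optical axis (not along the pixel's ray), 0 where there is no reading), "fx", "fy", "cx", "cy" (pixels), "rvec" (rotation vector, rad) and "tvec" (3), from world to camera coordinates, as OpenCV has them. Camera axes: x right, y down, z forward; pixel columns grow to the right and rows downward; lengths in m; the calibration is good to about 2 mm. The wrist camera is an equidistant fisheye: a pixel r from the principal point sees the ray r / f radians off the axis. A picture is of the moment at which its call begins.
- bot.job_done(): hands the job in; it is judged then, once.
The state is a dict: "clock": time; "joint_pos": joint angles; "joint_vel": joint speeds; "tau": joint torques, N m; "eef_pos": TCP position; "tool_rot": TCP orientation; "ft_force": force on the tool from outside, world axes, zero at the start; "ft_torque": the same for the moment, N m; "grip_width": finger opening in m; "grasp_force": force on a finger pad.
Only numpy, scipy, OpenCV 4.12 (cv2) and the standard library are available. Lean on these libraries where they do the work, as an engineer would, in place of code of your own. Each camera call takes 0.05 s, during which the arm holds its last target. There are 200 camera calls.

## Working session

There is one attempt and no reset: what is moved stays moved. The work goes in short steps, Python scripts to look and compute and a tool call to move; the robot and the scene stay as the last step left them, time stands still between calls to the robot, and variables do not carry over. Pictures are saved under pics/ and viewed, at most 10 in all, crops included, and the job is handed in when it is done.

Besides the shell and the picture viewer there is one more tool, called after "Emit:" as a command line: name --argument value ..., lists and objects as JSON in quotes. jog_arm: Moves the arm, as the interface text tells. Scaled input: -1 to 1 covers 300 mm each way for a shift and pi/4 rad each way for a turn. Its arguments: {"type":"object","properties":{"deltas":{"type":"array","items":{"type":"object","properties":{"fingers":{"type":"number"},"delta_pos":{"type":"array","items":{"type":"number"}},"yaw":{"type":"number"}}}}},"required":["deltas"]}

```bash
mkdir -p pics
cat > h.py <<'E'
import numpy as np, cv2
from workcell import bot
from scipy.spatial.transform import Rotation as R
def snap(n,f):
    c=bot.camera(n); cv2.imwrite('pics/'+f+'.png',c['image'][:,:,::-1]); np.savez('pics/'+f,**c); return c
def world(c,u,v,z=None,depth=None):
    Rm=cv2.Rodrigues(np.array(c['rvec'],float))[0]; t=np.array(c['tvec'],float).reshape(3)
    d=np.array([(u-c['cx'])/c['fx'],(v-c['cy'])/c['fy'],1.])
    o=-Rm.T@t; w=Rm.T@d
    if z is not None: return o+w*(z-o[2])/w[2]
    if depth is None: depth=c['range_z'][int(v),int(u)]
    return o+w*float(depth)
E
python3 - <<'E'
from h import *
o=bot.get_obs(); print({k:np.round(v,3) for k,v in o.items()})
for n in('scene','side'):
    c=snap(n,n+'0'); Rm=cv2.Rodrigues(np.array(c['rvec'],float))[0]; print(n,-Rm.T@np.array(c['tvec']).reshape(3),c['fx'])
E
```

```text
{'clock': np.float64(0.0), 'joint_pos': array([-1.142,  0.241,  0.004,  1.335,  0.   ,  1.571]), 'joint_vel': array([ 0.   ,  0.   , -0.   , -0.001,  0.001,  0.   ]), 'tau': array([ 1.0000e-03, -3.7232e+01,  2.5241e+01,  1.7000e-02,  0.0000e+00,
       -0.0000e+00]), 'eef_pos': array([ 0.208, -0.454,  0.23 ]), 'tool_rot': array([ 0.977,  0.213, -0.   , -0.001]), 'ft_force': array([-0.475, -0.25 ,  0.004]), 'ft_torque': array([ 0.051, -0.081, -0.003]), 'grasp_force': np.float64(0.0), 'grip_width': np.float64(0.086)}
scene [0.1650425  0.46623086 0.82101651] 446.1066395054839
side [0.34987836 0.96106854 0.72742571] 427.59545480354717
```

View pics/scene0.png

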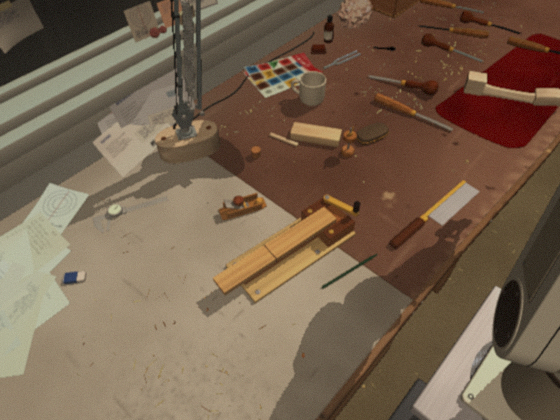

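View pics/side0.png

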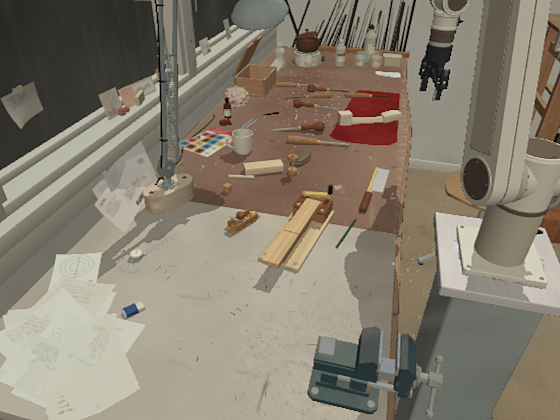

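The scene view shows the board running from the tail end (about 216,285) to the stop, with its knob at about (356,207). The pencil line is near (267,247). The side view shows the same layout, with the robot at the right. I'll enlarge the scene crop next.

Run:
```python
import cv2
a=cv2.imread('pics/scene0.png')[180:310,200:380]
cv2.imwrite('pics/c1.png',cv2.resize(a,None,fx=4.4,fy=4.4,interpolation=cv2.INTER_CUBIC))
```

```text
(no output)
```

View pics/c1.png

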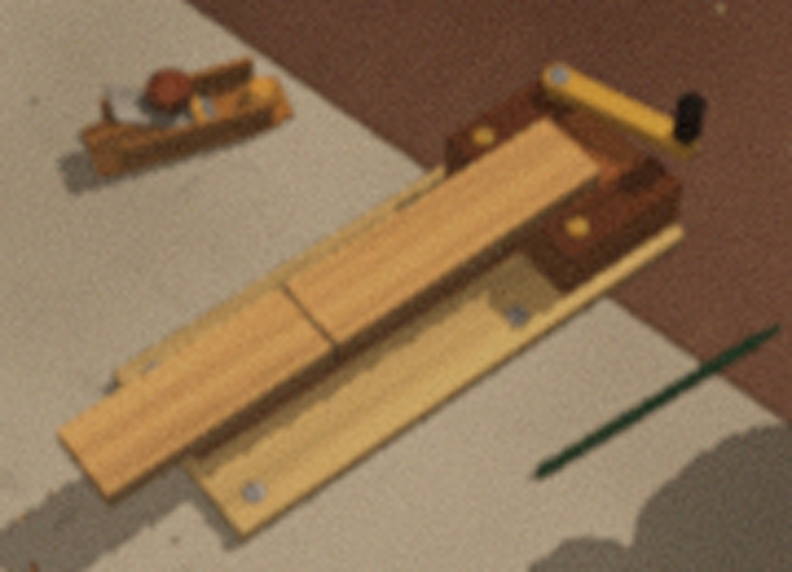

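Run:
```python
from h import *
c=dict(np.load('pics/scene0.npz'))
P=lambda u,v,z:world(c,200+(u+.5)/4.4-.5,180+(v+.5)/4.4-.5,z)
pts=dict(piv=(558,76,.0575),knob=(690,100,.0865),f1=(548,118,.054),f2=(603,170,.054),t1=(58,433,.054),t2=(110,500,.054),l1=(287,288,.054),l2=(337,350,.054),basef=(682,232,.012),baser=(240,535,.012),saw=(0,0,0))
W={k:P(*v) for k,v in pts.items()}
for k,v in W.items(): print(k,v.round(4))
f=(W['f1']+W['f2'])/2;t=(W['t1']+W['t2'])/2;l=(W['l1']+W['l2'])/2
print(np.linalg.norm(f-t),np.linalg.norm(l-t),np.linalg.norm(W['f1']-W['f2']),np.linalg.norm(W['t1']-W['t2']),np.linalg.norm(W['basef']-W['baser']))
d=(f-t)/np.linalg.norm(f-t)   # = -y board
b=W['basef']-W['baser']; print('dir',d,b/np.linalg.norm(b),'ang',np.degrees(np.arctan2(d[1],d[0])),np.degrees(np.arctan2(b[1],b[0])))
y=-d; x=np.array([y[1],-y[0],0])
# pivot at +36,+10
O=W['piv']-36e-3*x-10e-3*y; print('O',O,'x',x,'y',y)
for k,v in W.items(): print(k,((v-O)@x).round(4),((v-O)@y).round(4))
k=W['knob']-W['piv'];print(np.linalg.norm(k[:2]))
print([ (kk,np.linalg.norm(W[kk][:2])) for kk in W])
for n,(u,v) in dict(plane=(245,205),sawh=(400,238),penc1=(323,286),penc2=(375,256)).items():
  p=world(c,u,v,.01); print(n,p.round(3),((p-O)@x).round(3),((p-O)@y).round(3))
o=bot.get_obs();print(R.from_quat(o['tool_rot']).as_matrix().round(3))
```

```text
piv [ 0.5288 -0.0707  0.0575]
knob [ 0.458  -0.0807  0.0865]
f1 [ 0.517  -0.0484  0.054 ]
f2 [ 0.4763 -0.0407  0.054 ]
t1 [0.5669 0.2376 0.054 ]
t2 [0.5253 0.2449 0.054 ]
l1 [0.5441 0.1131 0.054 ]
l2 [0.5035 0.1226 0.054 ]
basef [ 0.4395 -0.0637  0.012 ]
baser [0.4881 0.2055 0.012 ]
saw [0.8272 0.0543 0.    ]
0.2899927802303708 0.12540787854235375 0.04140555720094873 0.0422573128980844 0.2736186679695831
dir [-0.17033131 -0.98538685  0.        ] [-0.17778821 -0.98406877  0.        ] ang -99.80708249456613 -100.24095575748153
O [ 0.49161981 -0.07445577  0.0575    ] x [ 0.98538685 -0.17033131  0.        ] y [ 0.17033131  0.98538685 -0.        ]
piv 0.036 0.01
knob -0.0321 -0.0119
f1 0.0206 0.03
f2 -0.0208 0.0307
t1 0.021 0.3203
t2 -0.0213 0.3204
l1 0.0198 0.1937
l2 -0.0219 0.1962
basef -0.0532 0.0017
baser -0.0511 0.2753
saw 0.3088 0.184
0.07154788363565372
[('piv', np.float64(0.5335068863971575)), ('knob', np.float64(0.46501473872953675)), ('f1', np.float64(0.5192693525004775)), ('f2', np.float64(0.4780581115741313)), ('t1', np.float64(0.6146304837417232)), ('t2', np.float64(0.5795482918529735)), ('l1', np.float64(0.5557608581719462)), ('l2', np.float64(0.5181590531717333)), ('basef', np.float64(0.44406204415722705)), ('baser', np.float64(0.5296140333063422)), ('saw', np.float64(0.8289987595304882))]
plane [0.678 0.042 0.01 ] 0.164 0.146
sawh [ 0.357 -0.119  0.01 ] -0.125 -0.067
penc1 [0.408 0.087 0.01 ] -0.11 0.144
penc2 [ 0.371 -0.044  0.01 ] -0.124 0.01
[[ 0.909  0.416 -0.001]
 [ 0.416 -0.909  0.002]
 [-0.    -0.002 -1.   ]]
```

Emit:
jog_arm --deltas '[{"fingers": 0, "delta_pos": [0.657, -0.4315, 0], "yaw": -0.618}, {"fingers": 0, "delta_pos": [0.657, -0.4315, 0], "yaw": -0.618}, {"fingers": 0, "delta_pos": [0.657, -0.4315, 0], "yaw": -0.618}, {"fingers": 0, "delta_pos": [0.657, -0.4315, 0], "yaw": -0.618}, {"fingers": 0, "delta_pos": [0.657, -0.4315, 0], "yaw": -0.618}, {"fingers": 0, "delta_pos": [0.657, -0.4315, 0], "yaw": -0.618}, {"fingers": 0, "delta_pos": [0.657, -0.4315, 0], "yaw": -0.618}]'

```text
clock: 0.8
eef_pos: [0.3335, -0.2544, 0.2311]
tool_rot: [0.897, 0.442, -0.0, -0.0]
ft_force: [-1.6, -0.7, 0.0]
grip_width: 0.0002
grasp_force: 0.0
```

```bash
cat >> h.py <<'E'
X=np.array([.98539,-.17033,0]);Y=np.array([.17033,.98539,0]);O=np.array([.4916,-.0745,0])
def B(p): d=np.array(p)-O; return np.array([d@X,d@Y,d[2]])
def W(b): return O+X*b[0]+Y*b[1]+np.array([0,0,b[2]])
def go(b):
    o=bot.get_obs(); M=R.from_quat(o['tool_rot']).as_matrix()
    yaw=np.arctan2(X[1],X[0])-np.arctan2(M[1,1],M[0,1])
    print('delta',((M.T@(W(b)-o['eef_pos']))/.3).round(4),'yaw',round(-yaw/(np.pi/4),4))
def st():
    o=bot.get_obs(); M=R.from_quat(o['tool_rot']).as_matrix()
    print('t',round(o['clock'],2),'board',B(o['eef_pos']).round(4),'F',np.round(o['ft_force'],1),'w',o['grip_width'].round(4),'gf',np.round(o['grasp_force'],1),'q',np.round(o['joint_pos'],2)); print(M.round(3))
E
python3 -c "
from h import *
st();go([-.036,.014,.11])"
```

```text
Traceback (most recent call last):
  File "h.py", line 22, in st
    print('t',round(o['clock'],2),'board',B(o['eef_pos']).round(4),'F',np.round(o['ft_force'],1),'w',o['grip_width'].round(4),'gf',np.round(o['grasp_force'],1),'q',np.round(o['joint_pos'],2)); print(M.round(3))
                                                                                                     ^^^^^^^^^^^^^^^^^^^^^
AttributeError: 'float' object has no attribute 'round'
```

```bash
sed -i "s/o\['grip_width'\].round(4)/round(float(o['grip_width']),4)/" h.py
python3 -c "
from h import *
st();go([-.036,.014,.11])"
```

```text
t 0.8 board [-0.1252 -0.2042  0.2311] F [-1.6 -0.7  0. ] w 0.0002 gf 0.0 q [-0.65  0.08 -0.19  1.3  -0.    1.57]
[[ 0.609  0.794 -0.001]
 [ 0.794 -0.609 -0.   ]
 [-0.    -0.    -1.   ]]
delta [ 0.7824 -0.0745  0.4033] yaw -0.615
```

Emit:
jog_arm --deltas '[{"fingers": 0, "delta_pos": [0.782, -0.0745, 0.403], "yaw": -0.615}, {"fingers": 0, "delta_pos": [0.782, -0.0745, 0.403], "yaw": -0.615}, {"fingers": 0, "delta_pos": [0.782, -0.0745, 0.403], "yaw": -0.615}, {"fingers": 0, "delta_pos": [0.782, -0.0745, 0.403], "yaw": -0.615}, {"fingers": 0, "delta_pos": [0.782, -0.0745, 0.403], "yaw": -0.615}, {"fingers": 0, "delta_pos": [0.782, -0.0745, 0.403], "yaw": -0.615}, {"fingers": 0, "delta_pos": [0.782, -0.0745, 0.403], "yaw": -0.615}, {"fingers": 0, "delta_pos": [0.782, -0.0745, 0.403], "yaw": -0.615}]'

```text
clock: 1.6
eef_pos: [0.4585, -0.057, 0.1105]
tool_rot: [0.766, 0.643, -0.001, 0.0]
ft_force: [0.6, 0.3, -0.6]
grip_width: 0.0006
grasp_force: 0.0
```

```bash
python3 -c "
from h import *
st();go([-.036,.014,.065])
a=snap('scene','s1')['image'][150:300,220:400,::-1];b=snap('wrist','w1')['image'][:,:,::-1]
a=cv2.resize(a,(504,420),interpolation=cv2.INTER_CUBIC)
cv2.imwrite('pics/m1.png',cv2.resize(np.hstack([a,b]),(800,316)))
cv2.imwrite('pics/w1b.png',b)"
```

```text
t 1.6 board [-0.0356  0.0116  0.1105] F [ 0.6  0.3 -0.6] w 0.0006 gf 0.0 q [-0.12  0.26 -0.3   1.01 -0.    1.62]
[[ 0.174  0.985 -0.001]
 [ 0.985 -0.174 -0.001]
 [-0.001 -0.001 -1.   ]]
delta [ 0.0081 -0.0012  0.1516] yaw -0.0051
```

View pics/m1.png

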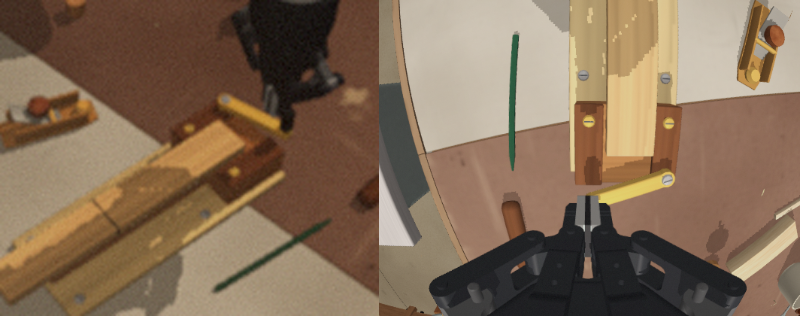

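The left half shows the closed fingers just above the knob at (285,128). The right half, from the wrist, shows the tips at (588,200), just behind the bar's end at (597,195), with the knob hidden. I'm going down and pushing along the arc.

Emit:
jog_arm --deltas '[{"fingers": 0, "delta_pos": [0, 0, 0.15], "yaw": 0}, {"fingers": 0, "delta_pos": [0, 0, 0.15], "yaw": 0}, {"fingers": 0, "delta_pos": [-0.027, -0.007, 0.15], "yaw": 0}, {"fingers": 0, "delta_pos": [-0.073, 0.003, 0.15], "yaw": 0}, {"fingers": 0, "delta_pos": [-0.119, 0.018, 0.15], "yaw": 0}, {"fingers": 0, "delta_pos": [-0.15, 0.037, 0.15], "yaw": 0}, {"fingers": 0, "delta_pos": [-0.18, 0.06, 0.15], "yaw": 0}, {"fingers": 0, "delta_pos": [-0.205, 0.087, 0.15], "yaw": 0}, {"fingers": 0, "delta_pos": [-0.225, 0.118, 0.15], "yaw": 0}, {"fingers": 0, "delta_pos": [-0.24, 0.148, 0.15], "yaw": 0}, {"fingers": 0, "delta_pos": [-0.25, 0.18, 0.15], "yaw": 0}, {"fingers": 0, "delta_pos": [-0.25, 0.18, 0.15], "yaw": 0}]'

```text
clock: 2.9
eef_pos: [0.5003, -0.1401, 0.0655]
tool_rot: [0.766, 0.643, -0.0, 0.001]
ft_force: [-0.3, -0.4, 0.5]
grip_width: 0.0001
grasp_force: 0.0
```

```bash
python3 -c "
from h import *
st()
a=snap('scene','s2')['image'][150:300,220:400,::-1];b=snap('wrist','w2')['image'][:,:,::-1]
a=cv2.resize(a,(504,420),interpolation=cv2.INTER_CUBIC)
cv2.imwrite('pics/m2.png',cv2.resize(np.hstack([a,b]),(800,316)))"
```

```text
t 2.9 board [ 0.0197 -0.0631  0.0655] F [-0.3 -0.4  0.5] w 0.0001 gf 0.0 q [-0.27  0.41 -0.21  0.94 -0.    1.47]
[[ 0.174  0.985  0.001]
 [ 0.985 -0.174 -0.001]
 [-0.001  0.001 -1.   ]]
```

View pics/m2.png

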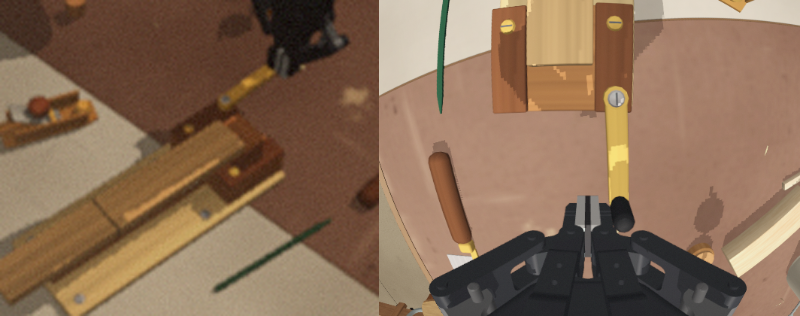

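The bar now points straight out: pivot at (616,97), knob at (622,213), fingers on its left. I'm continuing round.

Emit:
jog_arm --deltas '[{"fingers": 0, "delta_pos": [-0.005, 0.037, 0], "yaw": 0}, {"fingers": 0, "delta_pos": [-0.007, 0.073, 0], "yaw": 0}, {"fingers": 0, "delta_pos": [-0.002, 0.11, 0], "yaw": 0}, {"fingers": 0, "delta_pos": [0.008, 0.146, 0], "yaw": 0}, {"fingers": 0, "delta_pos": [0.023, 0.18, 0], "yaw": 0}, {"fingers": 0, "delta_pos": [0.044, 0.21, 0], "yaw": 0}, {"fingers": 0, "delta_pos": [0.068, 0.238, 0], "yaw": 0}, {"fingers": 0, "delta_pos": [0.097, 0.262, 0], "yaw": 0}, {"fingers": 0, "delta_pos": [0.123, 0.278, 0], "yaw": 0}, {"fingers": 0, "delta_pos": [0.147, 0.289, 0], "yaw": 0}, {"fingers": 0, "delta_pos": [0.167, 0.297, 0], "yaw": 0}, {"fingers": 0, "delta_pos": [0.174, 0.298, 0], "yaw": 0}]'

```text
clock: 4.2
eef_pos: [0.596, -0.1037, 0.0654]
tool_rot: [0.766, 0.643, -0.001, 0.001]
ft_force: [-2.1, -7.1, 0.5]
grip_width: 0.0002
grasp_force: 3.7
```

```bash
python3 -c "
from h import *
st()
a=snap('scene','s3')['image'][150:300,220:400,::-1];b=snap('wrist','w3')['image'][:,:,::-1]
a=cv2.resize(a,(504,420),interpolation=cv2.INTER_CUBIC)
cv2.imwrite('pics/m3.png',cv2.resize(np.hstack([a,b]),(800,316)))"
```

```text
t 4.2 board [ 0.1078 -0.0109  0.0654] F [-2.1 -7.1  0.5] w 0.0002 gf 3.7 q [-0.17  0.56  0.04  1.05 -0.    1.57]
[[ 0.173  0.985 -0.001]
 [ 0.985 -0.173 -0.004]
 [-0.004 -0.    -1.   ]]
```

View pics/m3.png

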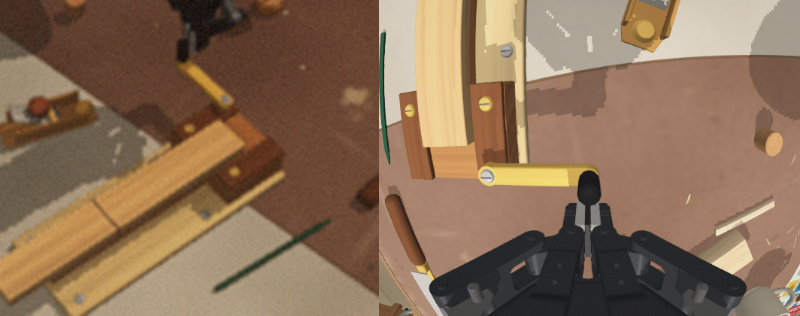

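The wrist view shows the bar along +x: pivot (486,177), knob (589,185). A 7 N reaction confirms the end of travel. I'm backing off, rising and moving above the tail.

Emit:
jog_arm --deltas '[{"fingers": 0, "delta_pos": [-0.05, 0, 0], "yaw": 0}, {"fingers": 0, "delta_pos": [-0.05, 0, -0.15], "yaw": 0}, {"fingers": 0, "delta_pos": [-0.05, 0, -0.3], "yaw": 0}, {"fingers": 1, "delta_pos": [0.97, -0.36, -0.3], "yaw": 0}, {"fingers": 1, "delta_pos": [0.97, -0.36, -0.3], "yaw": 0}, {"fingers": 1, "delta_pos": [0.97, -0.36, -0.3], "yaw": 0}, {"fingers": 1, "delta_pos": [0.97, -0.36, -0.3], "yaw": 0}, {"fingers": 1, "delta_pos": [0.97, -0.36, -0.3], "yaw": 0}, {"fingers": 1, "delta_pos": [0.97, -0.36, -0.3], "yaw": 0}, {"fingers": 1, "delta_pos": [0.97, -0.36, -0.3], "yaw": 0}, {"fingers": 1, "delta_pos": [0.97, -0.36, -0.3], "yaw": 0}, {"fingers": 1, "delta_pos": [0.97, -0.36, -0.3], "yaw": 0}]'

```text
clock: 5.5
eef_pos: [0.54, 0.2024, 0.1555]
tool_rot: [0.765, 0.643, 0.0, -0.0]
ft_force: [0.6, -1.0, 0.7]
grip_width: 0.0852
grasp_force: 0.0
```

```bash
python3 -c "
from h import *
st();go([0,.3,.03])
a=snap('scene','s4')['image'][150:300,200:380,::-1];b=snap('wrist','w4')['image'][:,:,::-1]
a=cv2.resize(a,(504,420),interpolation=cv2.INTER_CUBIC)
cv2.imwrite('pics/m4.png',cv2.resize(np.hstack([a,b]),(800,316)))"
```

```text
t 5.5 board [0.0005 0.2811 0.1555] F [ 0.6 -1.   0.7] w 0.0852 gf 0.0 q [0.36 0.43 0.08 1.22 0.   2.1 ]
[[ 0.172  0.985  0.   ]
 [ 0.985 -0.172  0.   ]
 [ 0.     0.    -1.   ]]
delta [ 0.063  -0.0018  0.4182] yaw -0.0019
```

View pics/m4.png

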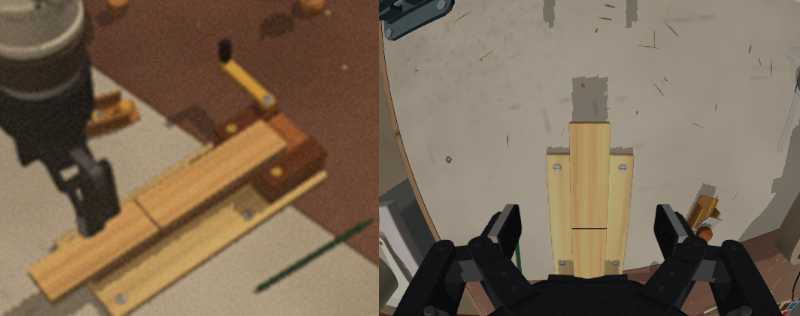

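The strip is centred between the fingers: line at (589,228), fingers at x≈510 and 668. The stop still points away, with the knob at (225,48) in the left half. I'm going down and gripping.

Emit:
jog_arm --deltas '[{"fingers": 1, "delta_pos": [0.063, -0.002, 0.1], "yaw": -0.002}, {"fingers": 1, "delta_pos": [0.063, -0.002, 0.25], "yaw": -0.002}, {"fingers": 1, "delta_pos": [0.063, -0.002, 0.4], "yaw": -0.002}, {"fingers": 1, "delta_pos": [0.063, -0.002, 0.432], "yaw": -0.002}, {"fingers": 1, "delta_pos": [0.063, -0.002, 0.432], "yaw": -0.002}, {"fingers": 0, "delta_pos": [0.063, -0.002, 0.432], "yaw": -0.002}, {"fingers": 0, "delta_pos": [0.063, -0.002, 0.432], "yaw": -0.002}, {"fingers": 0, "delta_pos": [0.063, -0.002, 0.432], "yaw": -0.002}, {"fingers": 0, "delta_pos": [0.063, -0.002, 0.432], "yaw": -0.002}, {"fingers": 0, "delta_pos": [0.063, -0.002, 0.432], "yaw": -0.002}, {"fingers": 0, "delta_pos": [0.063, -0.002, 0.432], "yaw": -0.002}]'

```text
clock: 6.7
eef_pos: [0.5444, 0.2218, 0.0283]
tool_rot: [0.765, 0.644, 0.002, 0.001]
ft_force: [-0.5, -1.4, 5.2]
grip_width: 0.0408
grasp_force: 64.3
```

```bash
python3 -c "
from h import *
st()
snap('scene','s5');snap('side','d5');b=snap('wrist','w5')['image'][:,:,::-1]
a=cv2.imread('pics/s5.png')[150:300,200:380]
a=cv2.resize(a,(504,420),interpolation=cv2.INTER_CUBIC)
cv2.imwrite('pics/m5.png',cv2.resize(np.hstack([a,b]),(800,316)))"
```

```text
t 6.7 board [0.0016 0.3009 0.0283] F [-0.5 -1.4  5.2] w 0.0408 gf 64.3 q [ 0.39  0.57 -0.06  0.94 -0.    2.13]
[[ 0.171  0.985  0.004]
 [ 0.985 -0.171  0.001]
 [ 0.002  0.004 -1.   ]]
```

View pics/m5.png

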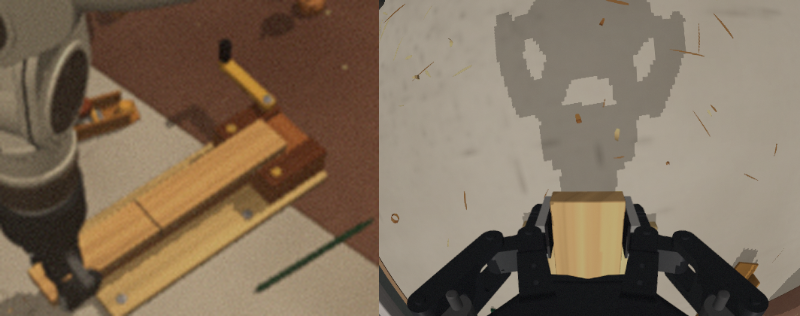

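Gripped: width 40.8 mm, 64 N, and the strip is pressed down with 5 N. The views show the tail square between the pads at (589,235). I'm sliding it outward.

Emit:
jog_arm --deltas '[{"fingers": 0, "delta_pos": [-0.03, 0, 0], "yaw": 0}, {"fingers": 0, "delta_pos": [-0.09, 0, 0], "yaw": 0}, {"fingers": 0, "delta_pos": [-0.15, 0, 0], "yaw": 0}, {"fingers": 0, "delta_pos": [-0.21, 0, 0], "yaw": 0}, {"fingers": 0, "delta_pos": [-0.27, 0, 0], "yaw": 0}, {"fingers": 0, "delta_pos": [-0.32, 0, 0], "yaw": 0}, {"fingers": 0, "delta_pos": [-0.32, 0, 0], "yaw": 0}]'

```text
clock: 7.55
eef_pos: [0.528, 0.1255, 0.0284]
tool_rot: [0.766, 0.643, 0.002, 0.001]
ft_force: [0.0, -2.8, 8.8]
grip_width: 0.0406
grasp_force: 64.6
```

```bash
python3 -c "
from h import *
st()"
```

```text
t 7.55 board [0.0018 0.2032 0.0284] F [ 0.  -2.8  8.8] w 0.0406 gf 64.6 q [ 0.23  0.49 -0.19  0.88 -0.    1.98]
[[ 0.173  0.985  0.005]
 [ 0.985 -0.173  0.   ]
 [ 0.001  0.005 -1.   ]]
```

Emit:
jog_arm --deltas '[{"fingers": 0, "delta_pos": [-0.05, 0, 0], "yaw": 0}, {"fingers": 0, "delta_pos": [-0.1, 0, 0], "yaw": 0}, {"fingers": 0, "delta_pos": [-0.15, 0, 0], "yaw": 0}, {"fingers": 0, "delta_pos": [-0.2, 0, 0], "yaw": 0}, {"fingers": 0, "delta_pos": [-0.25, 0, 0], "yaw": 0}, {"fingers": 0, "delta_pos": [-0.29, 0, 0], "yaw": 0}, {"fingers": 0, "delta_pos": [-0.3, 0, 0], "yaw": 0}, {"fingers": 0, "delta_pos": [-0.3, 0, 0], "yaw": 0}]'

```text
clock: 8.35
eef_pos: [0.5132, 0.0383, 0.0284]
tool_rot: [0.765, 0.644, 0.003, 0.001]
ft_force: [1.0, 0.9, 9.3]
grip_width: 0.0406
grasp_force: 64.6
```

```bash
python3 -c "
from h import *
st()
a=snap('scene','s6')['image'][190:265,300:400,::-1]
b=snap('side','d6')['image'][170:230,290:370,::-1]
cv2.imwrite('pics/m6.png',cv2.resize(a,(800,600),interpolation=cv2.INTER_CUBIC))
cv2.imwrite('pics/m6b.png',cv2.resize(b,(800,600),interpolation=cv2.INTER_CUBIC))"
```

```text
t 8.35 board [0.002  0.1148 0.0284] F [1.  0.9 9.3] w 0.0406 gf 64.6 q [ 0.07  0.45 -0.27  0.84  0.    1.82]
[[ 0.172  0.985  0.006]
 [ 0.985 -0.172  0.002]
 [ 0.003  0.005 -1.   ]]
```

View pics/m6.png

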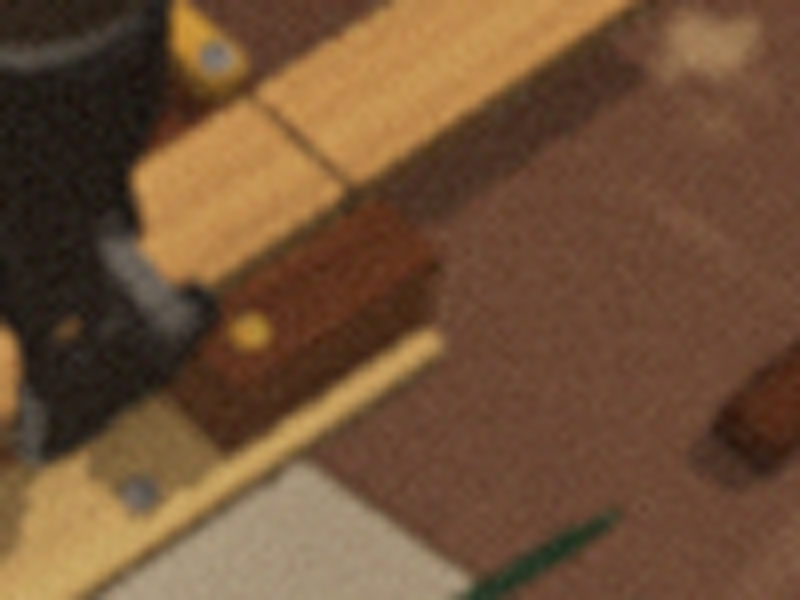

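The picture shows the line from (255,97) to (350,187), the near ledge's top front edge from (383,198) to (440,258), the pivot screw at (215,57) and the base front corner at (443,342).

Run:
```python
from h import *
c=dict(np.load('pics/s6.npz'))
for n,u,v,z in[('lf',255,97,.054),('ln',350,187,.054),('e1',383,198,.046),('e2',440,258,.046),('piv',215,57,.0575),('base',443,333,.012),('brass',250,331,.046)]:
    print(n,B(world(c,300+(u+.5)/8-.5,190+(v+.5)/8-.5,z)).round(4))
```

```text
lf [0.0207 0.0085 0.054 ]
ln [-0.019   0.0096  0.054 ]
e1 [-0.0234  0.0002  0.046 ]
e2 [-0.048   0.0023  0.046 ]
piv [0.0364 0.0097 0.0575]
base [-0.0514 -0.001   0.012 ]
brass [-0.0342  0.0588  0.046 ]
```

View pics/m6b.png

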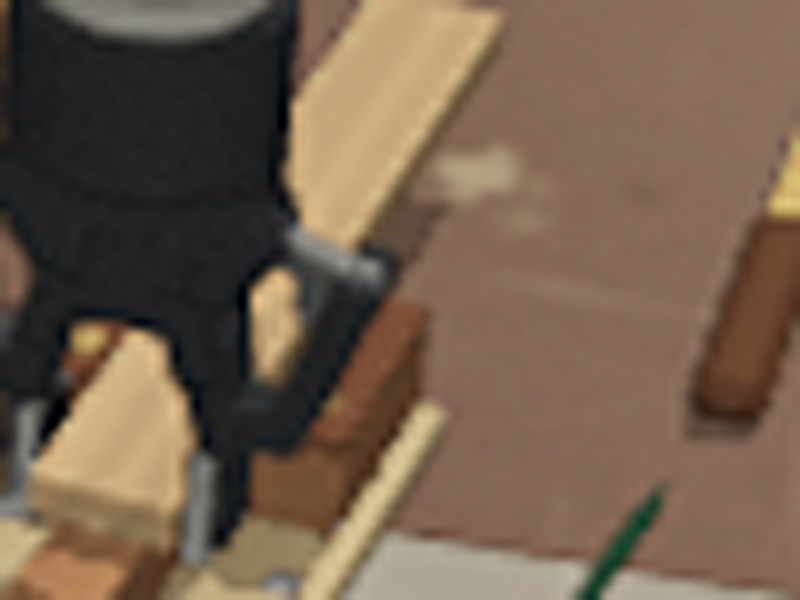

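The side view shows the tail held between the pads at (130,450), level on the beam, with the front hanging free. The line is about 8.7 mm short, so I'm making the final shift with a bit more press.

Emit:
jog_arm --deltas '[{"fingers": 0, "delta_pos": [-0.015, 0, 0.002], "yaw": 0}, {"fingers": 0, "delta_pos": [-0.028, 0, 0.005], "yaw": 0}, {"fingers": 0, "delta_pos": [-0.028, 0, 0.007], "yaw": 0}, {"fingers": 0, "delta_pos": [-0.028, 0, 0.007], "yaw": 0}, {"fingers": 0, "delta_pos": [-0.028, 0, 0.007], "yaw": 0}]'

```text
clock: 8.95
eef_pos: [0.513, 0.0334, 0.0284]
tool_rot: [0.765, 0.644, 0.006, -0.0]
ft_force: [-2.9, 10.9, 20.3]
grip_width: 0.0409
grasp_force: 66.0
```

```bash
python3 -c "
from h import *
st()
a=np.mean([snap('scene','s7')['image'].astype(float) for _ in range(5)],0).astype(np.uint8)[180:255,300:400,::-1]
cv2.imwrite('pics/m7.png',cv2.resize(a,(800,600),interpolation=cv2.INTER_CUBIC))"
```

```text
t 8.95 board [0.0027 0.11   0.0284] F [-2.9 10.9 20.3] w 0.0409 gf 66.0 q [ 0.06  0.44 -0.28  0.84  0.01  1.8 ]
[[ 0.17   0.985  0.009]
 [ 0.985 -0.17   0.008]
 [ 0.01   0.007 -1.   ]]
```

View pics/m7.png

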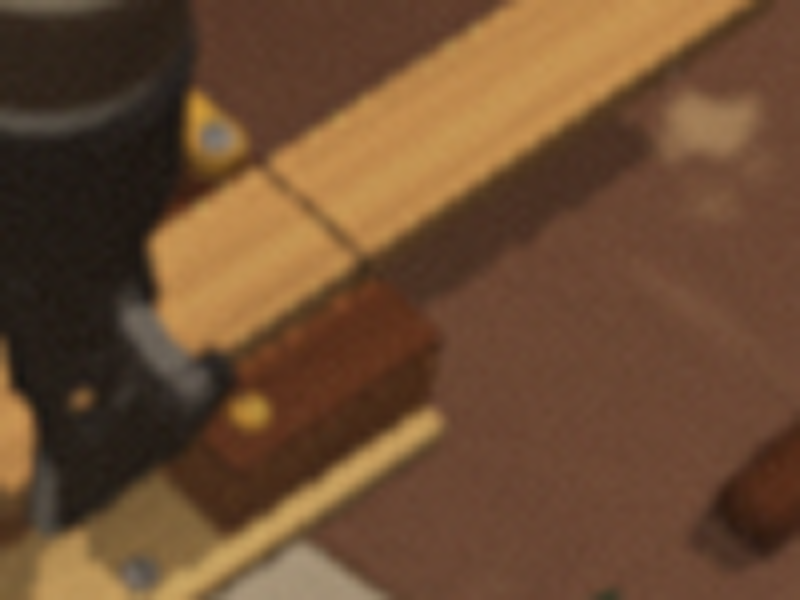

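The line moved only about 4 mm. It now runs (268,160)–(368,262), with the ledge edge from (383,278) to (440,340). The harder press (20 N) raised friction, so I'm easing the press, finishing the shift, then looking again.

Emit:
jog_arm --deltas '[{"fingers": 0, "delta_pos": [0, -0.002, -0.007], "yaw": 0}, {"fingers": 0, "delta_pos": [-0.002, -0.003, -0.008], "yaw": 0}, {"fingers": 0, "delta_pos": [-0.003, -0.003, -0.008], "yaw": 0}, {"fingers": 0, "delta_pos": [-0.003, -0.003, -0.008], "yaw": 0}]'

```text
clock: 9.6
eef_pos: [0.5107, 0.0305, 0.0284]
tool_rot: [0.765, 0.644, 0.003, 0.0]
ft_force: [-0.1, 5.6, 11.0]
grip_width: 0.0409
grasp_force: 64.7
```

```bash
python3 -c "
from h import *
st()"
```

```text
t 9.6 board [0.0009 0.1067 0.0284] F [-0.1  5.6 11. ] w 0.0409 gf 64.7 q [ 0.06  0.44 -0.28  0.84  0.    1.8 ]
[[ 0.17   0.985  0.005]
 [ 0.985 -0.17   0.004]
 [ 0.005  0.005 -1.   ]]
```

I've used up my picture views, so I'll measure the line and the end face numerically, from intensity profiles in the rectified board frame.

```bash
cat > meas.py <<'E'
from h import *
cs=[bot.camera('scene') for _ in range(6)]; c=cs[0]
im=np.mean([k['image'].astype(float).sum(2)/3 for k in cs],0).astype(np.float32)
ys=np.arange(-.012,.0161,.0005)
def prof(z,xs):
    p=np.array([[W([x,y,z]) for x in xs] for y in ys]).reshape(-1,3)
    uv=cv2.projectPoints(p,np.array(c['rvec'],float),np.array(c['tvec'],float),np.array([[c['fx'],0,c['cx']],[0,c['fy'],c['cy']],[0,0,1.]]),None)[0].reshape(len(ys),len(xs),2).astype(np.float32)
    return cv2.remap(im,uv[...,0],uv[...,1],cv2.INTER_CUBIC).mean(1)
for a,b in((-.016,-.004),(.004,.016),(-.016,.016)):
    l=prof(.054,np.linspace(a,b,15)); w=np.clip(np.median(l)-8-l,0,None); print('line y mm',1e3*(w@ys)/w.sum(),'depth',w.max())
e=prof(.046,np.linspace(-.048,-.028,15)); print('ledge',dict(zip((ys*1e3).round(1)[::2],e.round(0)[::2])))
e=prof(.012,np.linspace(-.054,-.0515,5)); print('base',dict(zip((ys*1e3).round(1)[::2],e.round(0)[::2])))
st()
E
python3 meas.py
```

```text
line y mm 1.100405863135017 depth 29.390831
line y mm 1.3544014526006907 depth 30.455162
line y mm 1.1629678507936934 depth 29.076378
ledge {np.float64(-12.0): np.float32(64.0), np.float64(-11.0): np.float32(63.0), np.float64(-10.0): np.float32(63.0), np.float64(-9.0): np.float32(63.0), np.float64(-8.0): np.float32(63.0), np.float64(-7.0): np.float32(63.0), np.float64(-6.0): np.float32(63.0), np.float64(-5.0): np.float32(64.0), np.float64(-4.0): np.float32(64.0), np.float64(-3.0): np.float32(64.0), np.float64(-2.0): np.float32(64.0), np.float64(-1.0): np.float32(63.0), np.float64(0.0): np.float32(61.0), np.float64(1.0): np.float32(60.0), np.float64(2.0): np.float32(59.0), np.float64(3.0): np.float32(58.0), np.float64(4.0): np.float32(57.0), np.float64(5.0): np.float32(56.0), np.float64(6.0): np.float32(56.0), np.float64(7.0): np.float32(56.0), np.float64(8.0): np.float32(57.0), np.float64(9.0): np.float32(57.0), np.float64(10.0): np.float32(56.0), np.float64(11.0): np.float32(56.0), np.float64(12.0): np.float32(57.0), np.float64(13.0): np.float32(57.0), np.float64(14.0): np.float32(5
[... 620 characters left out ...]
4.0), np.float64(3.0): np.float32(125.0), np.float64(4.0): np.float32(133.0), np.float64(5.0): np.float32(137.0), np.float64(6.0): np.float32(137.0), np.float64(7.0): np.float32(137.0), np.float64(8.0): np.float32(137.0), np.float64(9.0): np.float32(137.0), np.float64(10.0): np.float32(138.0), np.float64(11.0): np.float32(139.0), np.float64(12.0): np.float32(140.0), np.float64(13.0): np.float32(140.0), np.float64(14.0): np.float32(138.0), np.float64(15.0): np.float32(136.0), np.float64(16.0): np.float32(136.0)}
t 9.9 board [0.0009 0.1067 0.0284] F [ 0.7  5.3 10.2] w 0.0413 gf 64.7 q [ 0.06  0.44 -0.28  0.84  0.    1.8 ]
[[ 0.17   0.985  0.005]
 [ 0.985 -0.17   0.004]
 [ 0.004  0.005 -1.   ]]
```

Emit:
jog_arm --deltas '[{"fingers": 0, "delta_pos": [-0.003, 0, 0], "yaw": 0}, {"fingers": 0, "delta_pos": [-0.003, 0, 0], "yaw": 0}, {"fingers": 0, "delta_pos": [-0.003, 0, 0.002], "yaw": 0}, {"fingers": 0, "delta_pos": [-0.003, 0, 0.002], "yaw": 0}, {"fingers": 0, "delta_pos": [-0.003, 0, 0.002], "yaw": 0}, {"fingers": 0, "delta_pos": [-0.003, 0, 0.002], "yaw": 0}]'

```text
clock: 10.5
eef_pos: [0.5106, 0.0297, 0.0284]
tool_rot: [0.765, 0.644, 0.003, 0.0]
ft_force: [-1.7, 5.1, 14.5]
grip_width: 0.0411
grasp_force: 65.3
```

```bash
python3 meas.py | grep -v -e ledge -e base
python3 - <<'E'
from h import *
# stop and strip level: depth points in scene camera along strip top and pivot/knob
c=bot.camera('scene')
K=np.array([[c['fx'],0,c['cx']],[0,c['fy'],c['cy']],[0,0,1.]])
for b in([0,.03,.054],[0,-.03,.054],[0,-.08,.054],[0,-.15,.054],[.108,.01,.0865],[.08,.01,.0565]):
    u,v=cv2.projectPoints(W(b).reshape(1,3),np.array(c['rvec'],float),np.array(c['tvec'],float),K,None)[0].ravel()
    d=np.median(c['range_z'][int(v)-1:int(v)+2,int(u)-1:int(u)+2]); print(b,B(world(c,u,v,depth=d)).round(4),c['image'][round(v),round(u)])
E
```

```text
line y mm 0.5218311460627626 depth 25.353287
line y mm 0.24572668022104982 depth 24.284065
line y mm 0.38741287500904814 depth 26.622635
t 10.8 board [0.001  0.1059 0.0284] F [-1.   5.2 14.4] w 0.0409 gf 65.3 q [ 0.06  0.44 -0.28  0.84  0.    1.8 ]
[[ 0.17   0.985  0.006]
 [ 0.985 -0.17   0.004]
 [ 0.005  0.005 -1.   ]]
[0, 0.03, 0.054] [0.0002 0.0297 0.0536] [194 143  83]
[0, -0.03, 0.054] [ 0.0008 -0.031   0.0524] [193 143  80]
[0, -0.08, 0.054] [-0.0001 -0.0798  0.0543] [195 144  81]
[0, -0.15, 0.054] [-1.000e-04 -1.499e-01  5.420e-02] [193 143  79]
[0.108, 0.01, 0.0865] [-0.0257  0.1297  0.2747] [110  97  75]
[0.08, 0.01, 0.0565] [-0.0344  0.1182  0.2336] [42 30 21]
```

```bash
python3 -c "
from workcell import bot
print(bot.job_done())"
```

```text
the job is handed in; nothing more can be done
None
```

The brass stop is swung fully back and the strip's pencil line sits within about 1 mm of the end face, level and still held at the tail under about 14 N of downward press; handed in at about 11 s, no verdict returned, the stop's final pose was not re-measured because the arm hid it, and I viewed 11 pictures against the limit of 10.

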